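Fold a carton tray and pack the steel fish

TASK

Fold up the carton tray: first stand up the two long sides, whose corner tabs must end up inside, and then the two ends, until all four walls stand square to the floor. Then pack every finished steel fish in the standing tray, each lying flat on the tray's floor with its stand-off up and none on top of another. Clear the offcut strips into the scrap bin (at any time), and leave the tools and the other things on the bench where they are.

Things in the scene. Friction and masses are not known exactly. Their poses are not given: they have to be found in the camera images.
- tray: unfolded tray of 4 mm brown cardboard, its floor taped on a fixed wooden folding block (114 x 164 x 20 mm). Origin: on the table under the block's centre. Floor 130 mm along tray x (away from the robot) by 180 mm along tray y, top 24 mm above the table. Four walls 55 mm high, hinged on the floor's upper edges, splay outward over the table; upright they reach 79 mm above it, just outside the floor
- tray_floor (a point): centre of the floor's upper face, 24 mm above the table. The hinges lie at this height, at tray x = +-65 mm (long sides) and tray y = +-90 mm (ends). Each long side has a corner tab at both ends, already turned square to it: 44 mm along its height, 40 mm deep, 4 mm thick; with the sides up the tabs reach 40 mm inward just inside the ends, inner faces at y = +-83.5 mm
- side_near (a joint): hinge of the carton wall on the tray's near long side (tray -x, nearest the robot, 180 mm long, with corner tabs); 0 = lying flat outward, level with the floor, 1.57 = standing square to the floor, stop at 1.60, starts 0.15 to 0.5; the stiff crease holds the wall wherever it is left (about 0.03 N m to move it, under 1 N at the free edge)
- side_far (a joint): hinge of the carton wall on the tray's far long side (tray +x, 180 mm long, with corner tabs); 0 = lying flat outward, level with the floor, 1.57 = standing square to the floor, stop at 1.60, starts 0.15 to 0.5; the stiff crease holds the wall wherever it is left (about 0.03 N m to move it, under 1 N at the free edge)
- end_left (a joint): hinge of the carton wall on the tray's left end (tray +y, 130 mm long, plain); 0 = lying flat outward, level with the floor, 1.57 = standing square to the floor, stop at 1.60, starts 0.15 to 0.5; the stiff crease holds the wall wherever it is left (about 0.03 N m to move it, under 1 N at the free edge)
- end_right (a joint): hinge of the carton wall on the tray's right end (tray -y, 130 mm long, plain); 0 = lying flat outward, level with the floor, 1.57 = standing square to the floor, stop at 1.60, starts 0.15 to 0.5; the stiff crease holds the wall wherever it is left (about 0.03 N m to move it, under 1 N at the free edge)
- side_near_edge (a point): middle of the free edge of the side near wall, at half its 4 mm thickness, 55 mm from the hinge
- side_far_edge (a point): middle of the free edge of the side far wall, at half its 4 mm thickness, 55 mm from the hinge
- end_left_edge (a point): middle of the free edge of the end left wall, at half its 4 mm thickness, 55 mm from the hinge
- end_right_edge (a point): middle of the free edge of the end right wall, at half its 4 mm thickness, 55 mm from the hinge
- fish1: finished ornament (2 to 4 of fish1 to fish4 are there): a fish cut from 5 mm bare steel plate, 72 mm long (x, nose at +36 mm, tail at -36 mm), 36 mm wide, lying face down on a fixed 3 mm steel sheet, with a welded square stand-off, 16 x 16 mm, standing up from its middle to 29 mm above its underside, faces along the fish's x and y; about 95 g. Origin: centre of its underside, under the stand-off
- fish2: a fish like fish1
- fish3: a fish like fish1
- fish4: a fish like fish1
- strip1: offcut (1 or 2 of strip1, strip2 are there): plain flat strip of bare steel plate, 70 mm long (x), 24 mm wide (y), 6 mm thick, one end cut on the slant, no stand-off; about 80 g. Origin: centre of its underside
- strip2: an offcut like strip1
- scrap_bin: fixed grey sheet-metal scrap bin, open on top, outside 150 mm (x) by 160 mm (y) by 55 mm high, walls and bottom 4 mm. Origin: centre of its underside
- weld_magnet: bystander: arrow-shaped welding magnet, 54 x 52 x 14 mm, lying among the pieces on the sheet. Origin: underside
- tape_measure: bystander: tape measure 70 x 34 x 62 mm, between robot and tray. Origin: centre of its underside
- marker: bystander: felt marker 146 mm long, 14 mm thick, near the robot on the right. Origin: underside
- wax_tin: bystander: round wax tin, 76 mm across, 48 mm tall, far left. Origin: centre of its underside
- screw_jar: bystander: glass jar, 64 mm across, 75 mm tall, behind the scrap bin. Origin: centre of its underside
- hammer: bystander: hammer lying beyond the tray on the far right. Origin: underside
- scissors: bystander: scissors lying beyond the tray, 175 mm long. Origin: underside

How it is judged:
By the outcome, as a careful person would: the job done as asked, in the order asked, and still so for the second after the job is handed in, with the robot touching nothing.
Of fish1, fish2, fish3, fish4 only 2 to 4 are there at a start; the rules pass over those that are not, and their reading is None.
Of strip1, strip2 only 1 to 2 are there at a start; the rules pass over those that are not, and their reading is None.
At some moment in a run one of fish1, fish2, fish3, fish4, strip1, strip2 may be knocked a few centimetres aside while the robot is not near it.
It also fails if it takes over 210 s, if anything falls off the work surface, if the arm or the gripper's body presses on something with over 40 N, if the wrist force passes 120 N, or if a joint passes its speed limit or range.

ROBOT

A 7-joint arm with a two-finger parallel gripper is mounted at the origin on the work surface. World frame = base frame: x ahead of the robot, y to its left, z up, the work surface at z = 0. Lengths are in m, angles in rad, forces in N, time in s.
With the tool pointing down it reaches from about 0.35 to 0.9 m from the base axis. Payload 8.1 kg.
Tool frame: the origin (TCP) lies on the centre line of the jaws, within the pads' length; the fingertips stand 11 mm ahead of it and the grasp point (between the pads) lies 8 mm behind it (arm.nose_length is the distance from the TCP to the fingertips, in m); z points along the fingers, y is the line along which they close (so a half turn about z gives the same grasp; the last joint's range is limited). The gripper opens to 92 mm and grips with 3 to 60 N. Pads are 19 mm wide; open, the fingers measure 130 mm over their backs; the gripper's body (75 mm by 190 mm) begins 47 mm behind the grasp point.
Start: joints at [1.166, 0.434, 0.025, 1.573, -0.012, 1.134, -0.075], TCP at [0.186, -0.597, 0.238] pointing down, gripper open.
Joint ranges: [-2.62, 2.62], [-0.44, 2.09], [-1.27, 1.32], [0.08, 2.57], [-1.32, 4.46], [0.12, 2], [-2.74, 2.74]. Speed limits (rad/s): [2.22, 2.22, 3.01, 3.01, 3.14, 3.14, 3.14].

INTERFACE

Orientations are given as a rotation vector (axis times angle).
In Python, from cell import arm gives the robot as it stands.
- The arm moves only by the tool jog_arm, never from a script. Its argument "moves" is a list of rows, each a list of 4 numbers: the shift along the tool's x, y, z in m, then the turn about the tool's z in rad. In form: [[tx, ty, tz, spin], ...]. A call has 1 to 20 rows; each row is the pose to reach, as a shift and turn from the pose commanded when the call began, along the tool's axes at that moment; what a row does not reach only later rows make up. A row lasts 1/8 s, in which the tool goes at most 62.5 mm and 10.7 degrees, less where a joint would pass 70% of its speed; a pose out of reach is approached as far as the arm can. A call with a gripper value outside its range is refused whole. "hand" is the finger opening in m, from 0 to 0.0918, set as the call begins (left out, the last holds). The fingers move at their own pace and stop on an object; "newtons" is the grip in N (left out, the last holds). Time passes only in rows, so rows that repeat a pose let the fingers close. It gives the time, the measured TCP pose, the force, the opening and the grip force at its end, in the units of the state.
- arm.observe(): the state, without advancing time (a new reading comes with each control period).
- arm.get_image(name): name is "scene" or "side" or "wrist"; returns a dict with "color" (480x640x3 uint8, red, green, blue), "z_map" (480x640 float32, m along the optical axis (not along the pixel's ray), 0 where there is no reading), "fx", "fy", "cx", "cy" (pixels), "k1" (the pictures are not rectified: a ray, as slopes to the right and down, at radius r is drawn at 1 + k1 r^2 times it, then the intrinsics apply), "rvec" (rotation vector, rad) and "tvec" (3), from world to camera coordinates, as OpenCV has them. Camera axes: x right, y down, z forward; pixel columns grow to the right and rows downward; lengths in m; the calibration is good to about 2 mm. A picture is of the moment at which its call begins.
- arm.sign_off(): hands the job in; it is judged then, once.
The state is a dict: "clock": time; "joints": joint angles; "dq": joint speeds; "joint_efforts": joint torques, N m; "position": TCP position; "ee_rot": TCP orientation; "force": force on the tool from outside, world axes, zero at the start; "ft_torque": the same for the moment, N m; "width": opening from 0.0 (shut) to 1.0 (fully open); "gripper_force": force on a finger pad.
Only numpy, scipy, OpenCV 4.12 (cv2) and the standard library are available. Lean on these libraries where they do the work, as an engineer would, in place of code of your own. Each camera call takes 0.05 s, during which the arm holds its last target. There are 200 camera calls.

## Working session

There is one attempt and no reset: what is moved stays moved. The work goes in short steps, Python scripts to look and compute and a tool call to move; the robot and the scene stay as the last step left them, time stands still between calls to the robot, and variables do not carry over. Pictures are saved under pics/ and viewed, at most 14 in all, crops included, and the job is handed in when it is done.

Besides the shell and the picture viewer there is one more tool, called as name([rows], argument=value, ...), one row to a line, values as JSON. jog_arm: Moves the arm, as the interface text tells. Its arguments: {"type":"object","properties":{"moves":{"type":"array"},"hand":{"type":"number"},"newtons":{"type":"number"}},"required":["moves"]}

```bash
ls; mkdir -p pics
cat > h.py <<'E'
import numpy as np, cv2
from cell import arm
def grab(name,fn=None):
    d=arm.get_image(name)
    if fn: cv2.imwrite('pics/'+fn,d['color'][:,:,::-1])
    np.savez('/tmp/'+name+'.npz',**d)
    return d
def world(d,u,v,z=None):
    """pixel -> world by depth, or by plane z"""
    K=np.array([[d['fx'],0,d['cx']],[0,d['fy'],d['cy']],[0,0,1.]])
    dist=np.array([float(d['k1']),0,0,0,0])
    p=cv2.undistortPoints(np.array([[[u,v]]],float),K,dist)[0,0]
    R=cv2.Rodrigues(np.array(d['rvec'],float))[0]; t=np.array(d['tvec'],float).ravel()
    ray=R.T@np.array([p[0],p[1],1]); c=-R.T@t
    if z is None: return c+ray*d['z_map'][int(round(v)),int(round(u))]
    return c+ray*(z-c[2])/ray[2]
def cloud(d):
    K=np.array([[d['fx'],0,d['cx']],[0,d['fy'],d['cy']],[0,0,1.]])
    dist=np.array([float(d['k1']),0,0,0,0])
    h,w=d['z_map'].shape
    uv=np.stack(np.meshgrid(np.arange(w),np.arange(h)),-1).reshape(-1,1,2).astype(float)
    p=cv2.undistortPoints(uv,K,dist)[:,0]
    z=d['z_map'].ravel()
    R=cv2.Rodrigues(np.array(d['rvec'],float))[0]; t=np.array(d['tvec'],float).ravel()
    P=np.c_[p*z[:,None],z]
    W=(P-t)@R
    W[z==0]=np.nan
    return W.reshape(h,w,3)
E
python3 - <<'E'
from h import *
for n in ['scene','side','wrist']:
    d=grab(n,n+'0.png'); R=cv2.Rodrigues(np.array(d['rvec'],float))[0]; print(n,-R.T@np.array(d['tvec']).ravel(), d['fx'],d['k1'],R[2])
o=arm.observe();print(o)
E
```

```text
pics
scene [ 1.12076269 -0.42064631  0.60924932] 463.1224895131354 -0.0960055749271427 [-0.61948465  0.50487303 -0.60111729]
side [0.46037511 0.77431119 1.00642915] 515.0552158648608 -0.13460357026113096 [ 0.0857102  -0.61339843 -0.785109  ]
wrist [ 0.25208858 -0.57563023  0.38408479] 420.9446398491159 -0.09487167337872798 [-0.24375833 -0.07363246 -0.96703678]
{'clock': 0.15, 'joints': array([ 1.16643918,  0.43505966,  0.02496955,  1.57384855, -0.01157282,
        1.13399951, -0.07510095]), 'dq': array([-7.07172534e-04, -1.31413562e-05,  1.75355004e-03, -3.75444126e-03,
        1.49388243e-03, -6.01286889e-05, -1.16975687e-03]), 'joint_efforts': array([ 2.05222081e-03, -6.68260145e+01,  9.86308828e-01, -3.14695609e+01,
       -6.04624045e-02,  3.93319794e-02,  1.07443727e-04]), 'position': array([ 0.18559502, -0.596435  ,  0.23714253]), 'ee_rot': array([-3.10479698e+00, -4.71949631e-01,  4.76464987e-04]), 'force': array([ 0.57263211, -0.80108   ,  0.17271193]), 'ft_torque': array([-0.05802946,  0.00254475,  0.01804113]), 'gripper_force': 0.0, 'width': 0.9996377076509003}
```

View pics/scene0.png

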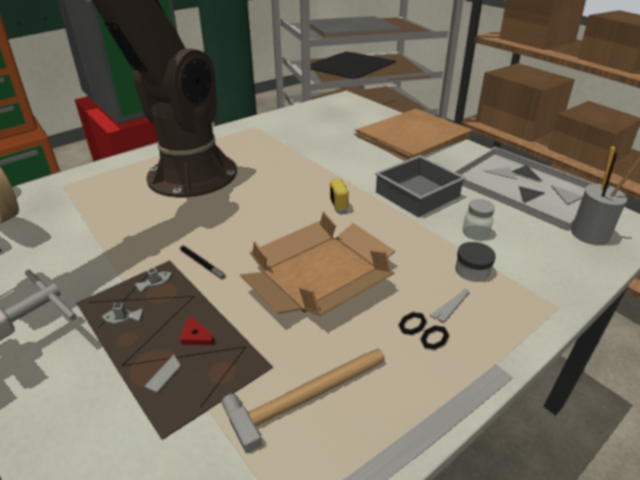

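View pics/side0.png

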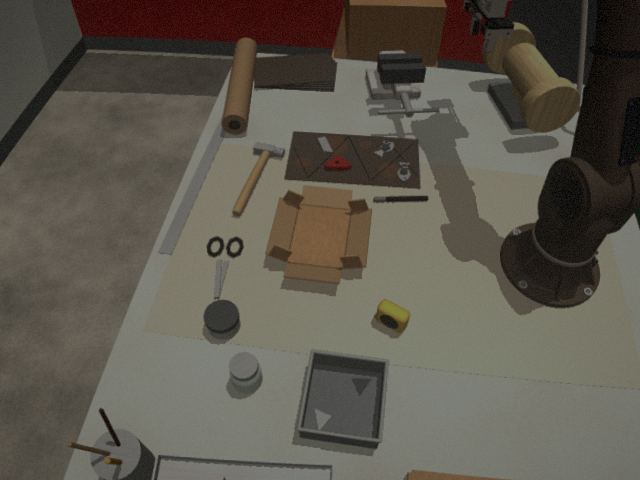

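Scene: tray open around scene (320,270), two fish at (152,278) and (120,313), one strip at (162,373), red magnet at (197,332), bin at (420,185). Next I measure them.

Run:
```python
from h import *
for n in ['scene','side']:
    d=dict(np.load('/tmp/%s.npz'%n)); W=cloud(d)
    pts=dict(scene=[(325,270),(152,278),(120,313),(162,373),(420,190),(340,190)],side=[(320,237),(385,146),(404,170),(325,145),(337,163),(345,390),(393,312)])[n]
    for p in pts: print(n,p,np.round(W[p[1],p[0]],3))
    # tray floor
    z=W[...,2]; c=W[325 and pts[0][1],pts[0][0]]
    m=(abs(z-0.024)<.004)&(abs(W[...,0]-c[0])<.13)&(abs(W[...,1]-c[1])<.13)
    nl,l=cv2.connectedComponents(m.astype(np.uint8),connectivity=4)
    k=l[pts[0][1],pts[0][0]]; r=cv2.minAreaRect(W[l==k][:,:2].astype(np.float32)); print('floor',r,np.median(z[l==k]))
    # top-down map, 1mm px
    img=np.zeros((900,1100,3),np.uint8)
# topdown ortho of sheet and tray from each camera, at plane z
def ortho(d,x0,x1,y0,y1,z,s,fn):
    xs=np.arange(x1,x0,-1/s); ys=np.arange(y1,y0,-1/s)   # rows: x decreasing; cols: y decreasing
    Y,X=np.meshgrid(ys,xs); P=np.stack([X,Y,np.full_like(X,z)],-1).reshape(-1,3)
    K=np.array([[d['fx'],0,d['cx']],[0,d['fy'],d['cy']],[0,0,1.]])
    uv,_=cv2.projectPoints(P,np.array(d['rvec'],float),np.array(d['tvec'],float),K,np.array([float(d['k1']),0,0,0,0]))
    uv=uv.reshape(X.shape+(2,)).astype(np.float32)
    return cv2.remap(d['color'],uv[...,0],uv[...,1],cv2.INTER_CUBIC)[:,:,::-1]
a=dict(np.load('/tmp/scene.npz'));b=dict(np.load('/tmp/side.npz'))
o=[ortho(x,.3,.75,-.45,-.05,.008,900,0) for x in (a,b)]
cv2.imwrite('pics/ortho.png',np.hstack(o))
print(o[0].shape)
```

```text
scene (325, 270) [0.575 0.013 0.024]
scene (152, 278) [ 0.379 -0.264  0.019]
scene (120, 313) [ 0.436 -0.348  0.02 ]
scene (162, 373) [ 0.6   -0.339  0.009]
scene (420, 190) [0.455 0.427 0.001]
scene (340, 190) [0.402 0.196 0.06 ]
floor ((0.561457097530365, 0.008776463568210602), (0.2187836617231369, 0.16719543933868408), 89.34026336669922) 0.02236576888744894
side (320, 237) [0.563 0.014 0.026]
side (385, 146) [ 0.426 -0.34   0.021]
side (404, 170) [ 0.37  -0.247  0.024]
side (325, 145) [ 0.598 -0.336  0.006]
side (337, 163) [ 0.554 -0.257  0.016]
side (345, 390) [0.461 0.382 0.009]
side (393, 312) [0.38  0.218 0.061]
floor ((0.5648247003555298, 0.004070587456226349), (0.15097834169864655, 0.20699700713157654), 1.6569797992706299) 0.025091453774490093
(405, 360, 3)
```

View pics/ortho.png

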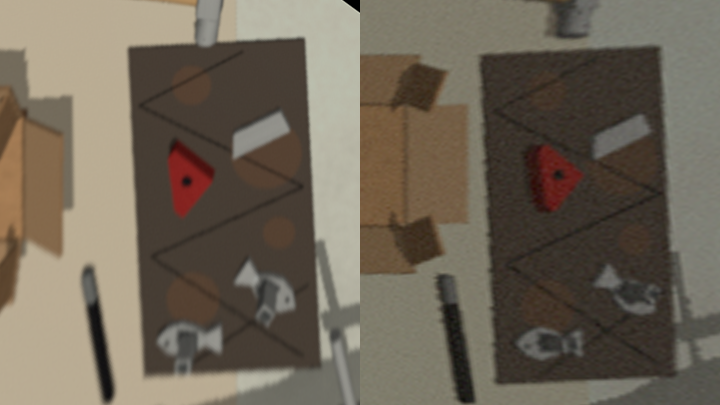

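Both views agree: two fish, one strip, magnet between. I'll move the wrist camera above the tray for an accurate fit.

```bash
cat >> h.py <<'E'
def plan(*targets):
    """targets (x,y,z_tcp,heading of tool y in deg or None, mod 180): rows from the pose as it stands"""
    o=arm.observe(); R=cv2.Rodrigues(np.array(o['ee_rot'],float))[0]; p=np.array(o['position'])
    h=np.degrees(np.arctan2(R[1,1],R[0,1]))
    print('at',p.round(4),'tool y heading %.1f'%h,'tilt',R[:,2].round(3),'q7 %.2f'%o['joints'][6],'t',round(o['clock'],2))
    for x,y,z,a in targets:
        s=0 if a is None else -np.radians((a-h+90)%180-90)
        d=R.T@(np.array([x,y,z])-p); print(np.r_[d,s].round(4).tolist(),'rows>=%d'%np.ceil(max(np.linalg.norm(d)/.0625,abs(s)/.187)))
E
python3 - <<'E'
from h import *
plan((.55,-.02,.36,0),(.55,-.02,.36,90))
print(arm.nose_length)
E
```

```text
at [ 0.1856 -0.5964  0.2371] tool y heading -72.7 tilt [-0.     0.001 -1.   ] q7 -0.08 t 0.15
[0.5192, -0.4423, -0.1224, -1.2691] rows>=12
[0.5192, -0.4423, -0.1224, 0.3017] rows>=12
0.011
```

jog_arm([
  [0.2,-0.17,-0.122,-0.6],
  [0.519,-0.442,-0.122,-1.269],
  [0.519,-0.442,-0.122,-1.269],
  [0.519,-0.442,-0.122,-1.269],
  [0.519,-0.442,-0.122,-1.269],
  [0.519,-0.442,-0.122,-1.269],
  [0.519,-0.442,-0.122,-1.269],
  [0.519,-0.442,-0.122,-1.269],
  [0.519,-0.442,-0.122,-1.269],
  [0.519,-0.442,-0.122,-1.269],
  [0.519,-0.442,-0.122,-1.269],
  [0.519,-0.442,-0.122,-1.269],
  [0.519,-0.442,-0.122,-1.269],
  [0.519,-0.442,-0.122,-1.269],
  [0.519,-0.442,-0.122,-1.269],
], hand=0)

```text
clock: 2.02
position: [0.5495, -0.0221, 0.3596]
ee_rot: [2.224, 2.218, -0.001]
force: [0.5, -0.4, 0.1]
width: 0.005
gripper_force: 0.0
```

Run:
```python
from h import *
plan((.55,-.02,.36,0))
d=grab('wrist','wrist1.png')
W=cloud(d); z=W[...,2]
print(np.nanmin(W[...,0]),np.nanmax(W[...,0]),np.nanmin(W[...,1]),np.nanmax(W[...,1]))
```

```text
at [ 0.5495 -0.0221  0.3596] tool y heading -0.1 tilt [-0.    -0.001 -1.   ] q7 -0.21 t 2.02
[0.0021, 0.0005, -0.0004, -0.0026] rows>=1
0.11267910012993969 1.6494688086553784 -1.2679996045193849 0.21175993043317476
```

View pics/wrist1.png

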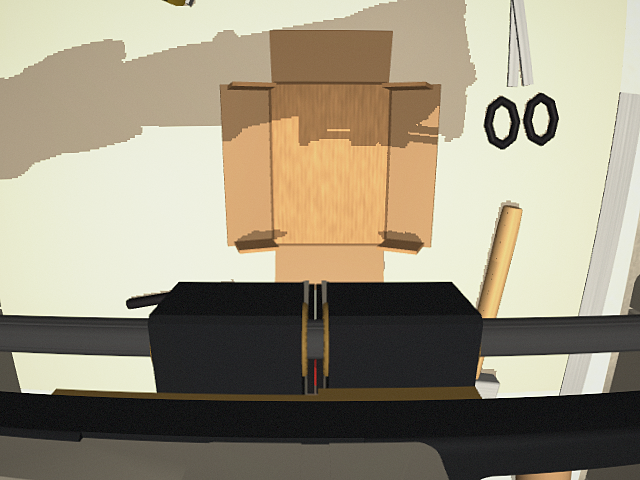

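The wrist view shows the tray squarely: floor corners at about (272,83), (384,83), (387,244), (274,244); near wall's edge at column 220-228, far wall's at 440-433.

Run:
```python
from h import *
d=dict(np.load('/tmp/wrist.npz')); W=cloud(d)
for p in [(272,84),(384,84),(387,244),(274,244)]: print(p,world(d,*p,z=.024).round(4),W[p[1],p[0]].round(4))
print('floor',W[150:220:10,300:360:10,2].mean(), )
for n,pts in dict(near=[(224,120),(226,165),(230,210),(250,165),(262,165)],far=[(436,120),(434,165),(430,220),(410,165),(395,165)],left=[(290,34),(330,34),(375,34),(330,55),(330,75)],right=[(290,278),(330,270),(330,255)]).items():
    for p in pts: print(n,p,W[p[1],p[0]].round(4))
```

```text
(272, 84) [0.504  0.0985 0.024 ] [0.508  0.0941 0.0651]
(384, 84) [0.6267 0.0985 0.024 ] [0.6205 0.0943 0.0631]
(387, 244) [ 0.6364 -0.083   0.024 ] [ 0.6311 -0.075   0.0537]
(274, 244) [ 0.502  -0.0827  0.024 ] [ 0.505  -0.0747  0.0539]
floor 0.02399092006101868
near (224, 120) [0.4529 0.0601 0.0402]
near (226, 165) [0.4531 0.0119 0.0413]
near (230, 210) [ 0.4547 -0.0387  0.0395]
near (250, 165) [0.4784 0.0111 0.0335]
near (262, 165) [0.4912 0.0106 0.0287]
far (436, 120) [0.6797 0.0598 0.0477]
far (434, 165) [0.6804 0.0121 0.0472]
far (430, 220) [ 0.68   -0.0492  0.0463]
far (410, 165) [0.6565 0.0111 0.036 ]
far (395, 165) [0.6409 0.0105 0.0296]
left (290, 34) [0.5254 0.1465 0.0423]
left (330, 34) [0.5667 0.1467 0.0409]
left (375, 34) [0.6132 0.1466 0.0425]
left (330, 55) [0.567  0.1267 0.035 ]
left (330, 75) [0.5673 0.1073 0.0268]
right (290, 278) [ 0.5212 -0.1197  0.0402]
right (330, 270) [ 0.5683 -0.1111  0.0366]
right (330, 255) [ 0.5684 -0.0953  0.028 ]
```

jog_arm([
  [0.017,0.1665,0.15,0],
  [0.017,0.1665,0.2,0],
  [0.017,0.1665,0.2,0],
  [0.017,0.1665,0.2,0],
  [0.017,0.1665,0.2,0],
  [0.017,0.1665,0.324,0],
  [0.017,0.1665,0.324,0],
  [0.017,0.1665,0.324,0],
  [0.017,0.1665,0.324,0],
])

```text
clock: 3.2
position: [0.7181, -0.0035, 0.0391]
ee_rot: [2.221, 2.219, 0.005]
force: [1.6, 0.4, 0.9]
width: 0.003
gripper_force: 0.0
```

Run:
```python
from h import *
H=.632; L=[]
for t in [.42,.6,.8,1.0,1.2,1.4,1.5]:
    L.append((H+.055*np.cos(t)+.002*np.sin(t)+.019, -.005, min(.036+.055*1.2*(np.sin(t)-np.sin(.42)),.064),None))
plan(*L)
d=grab('wrist','wrist2.png')
```

```text
at [ 0.7181 -0.0035  0.0391] tool y heading -0.0 tilt [ 0.004  0.    -1.   ] q7 -0.37 t 3.2
[-0.0015, -0.0161, 0.003, 0.0] rows>=1
[-0.0015, -0.0205, -0.0073, 0.0] rows>=1
[-0.0015, -0.0273, -0.0174, 0.0] rows>=1
[-0.0015, -0.0356, -0.025, 0.0] rows>=1
[-0.0015, -0.0452, -0.0251, 0.0] rows>=1
[-0.0015, -0.0557, -0.0251, 0.0] rows>=1
[-0.0015, -0.0611, -0.0251, 0.0] rows>=2
```

View pics/wrist2.png

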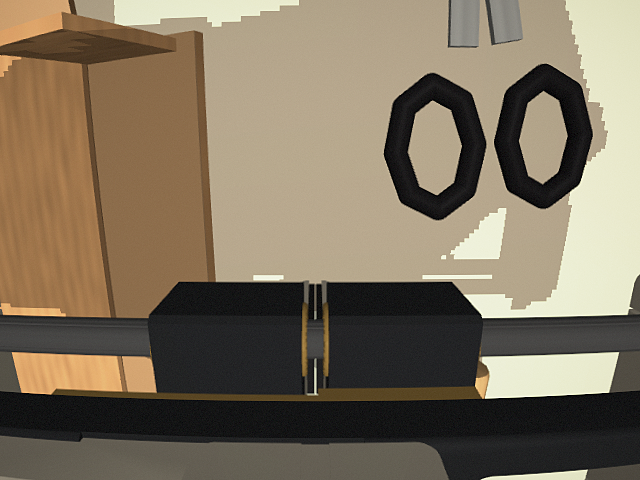

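Fingers stand outside the far wall's edge (column ~205), clear of the scissors. I check the real finger thickness from the depth.

Run:
```python
from h import *
d=dict(np.load('/tmp/wrist.npz')); W=cloud(d)
for p in [(200,300),(275,300),(165,300),(310,300),(310,283),(165,350),(470,350),(400,300),(440,284),(310,345),(310,388)]: print(p,d['z_map'][p[1],p[0]].round(4),W[p[1],p[0]].round(4))
for p in [(120,150),(190,150),(197,150),(120,300),(200,270)]: print(p,W[p[1],p[0]].round(4))
```

```text
(200, 300) 0.0823 [0.6964 0.0334 0.1094]
(275, 300) 0.0825 [0.7113 0.0334 0.1093]
(165, 300) 0.0824 [0.6893 0.0333 0.1093]
(310, 300) 0.1504 [0.7176 0.0071 0.0459]
(310, 283) 0.1683 [0.7174 0.0068 0.0276]
(165, 350) 0.0759 [0.6915 0.0269 0.1177]
(470, 350) 0.0764 [0.7478 0.0266 0.1175]
(400, 300) 0.0832 [0.736  0.033  0.1087]
(440, 284) 0.0903 [0.7462 0.0336 0.1013]
(310, 345) 0.0815 [0.7181 0.0253 0.1125]
(310, 388) 0.1274 [ 0.7177 -0.0102  0.0743]
(120, 150) [0.6478 0.0598 0.0317]
(190, 150) [0.6785 0.06   0.0471]
(197, 150) [0.681  0.06   0.0477]
(120, 300) [ 0.6386 -0.0011  0.0271]
(200, 270) [0.679  0.0186 0.0466]
```

jog_arm([
  [0,-0.012,0.003,0],
  [0,-0.0165,0.003,0],
  [0,-0.0205,-0.008,0],
  [0,-0.0275,-0.018,0],
  [0,-0.0355,-0.025,0],
  [0,-0.041,-0.027,0],
  [0,-0.046,-0.027,0],
  [0,-0.051,-0.027,0],
  [0,-0.056,-0.027,0],
  [0,-0.056,-0.027,0],
])

```text
clock: 4.5
position: [0.6597, -0.0036, 0.0623]
ee_rot: [-2.221, -2.221, 0.002]
force: [-1.3, -0.1, 0.1]
width: 0.005
gripper_force: 0.0
```

Run:
```python
from h import *
plan((.63,0,.064,None))
d=grab('wrist','wrist3.png'); W=cloud(d); print(arm.observe()['force'])
b=grab('side','side3.png'); c=grab('scene','scene3.png')
Z=cloud(b)
for W in (Z,cloud(c)):
  m=(abs(W[...,1])<.1)&(W[...,2]>.03)&(W[...,0]>.60)&(W[...,0]<.72)&(W[...,2]<.09)&(W[...,1]>.03)&(W[...,1]<.08)
  q=W[m]; print(len(q),q[:,2].max(),q[q[:,2]>q[:,2].max()-.006].mean(0))
cv2.imwrite('pics/c3.png',np.hstack([cv2.resize(b['color'][170:300,220:400,::-1],(400,300)),cv2.resize(c['color'][190:330,220:410,::-1],(400,300))]))
```

```text
at [ 0.6597 -0.0036  0.0623] tool y heading 0.0 tilt [-0.001 -0.    -1.   ] q7 -0.39 t 4.5
[0.0036, -0.0297, -0.0016, 0.0] rows>=1
[ 0.41380929  0.46574333 -0.39829656]
123 0.0823164257769788 [0.63805072 0.05357582 0.07931755]
4 0.04712595968439591 [0.63807129 0.04756271 0.04452243]
```

View pics/c3.png

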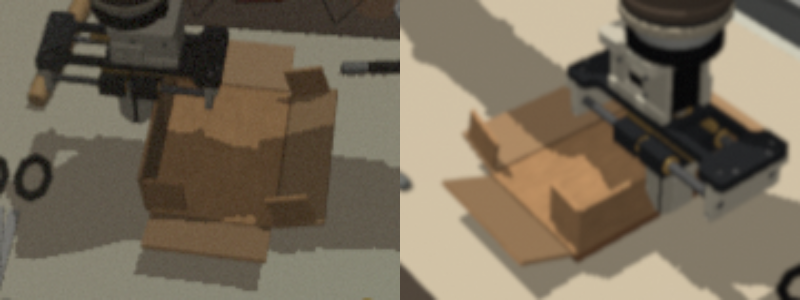

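Far wall is nearly upright (edge x≈0.638, finger half-thickness ~19 mm confirmed). Push on to the stop.

jog_arm([
  [0,-0.004,0,0],
  [0,-0.006,0,0],
  [0,-0.008,0,0],
  [0,-0.008,0,0],
])

```text
clock: 5.15
position: [0.6522, -0.0035, 0.0627]
ee_rot: [-2.221, -2.221, 0.0]
force: [0.1, 0.4, -0.1]
width: 0.005
gripper_force: 0.0
```

```bash
cat >> h.py <<'E'
def wallfit(ax,lo,hi,slo,shi,cams=('side',)):
    """median wall-top coordinate on axis ax by height band, along-slab slo..shi"""
    for c in cams:
        W=cloud(grab(c)); o=1-ax
        m=(W[...,ax]>lo)&(W[...,ax]<hi)&(W[...,o]>slo)&(W[...,o]<shi)&(W[...,2]>.028)&(W[...,2]<.088)
        q=W[m]; zs=np.arange(.03,.09,.01)
        print(c,[(round(z,3),int(k.sum()),np.quantile(q[k,ax],[.1,.5,.9]).round(4).tolist()) for z in zs for k in [abs(q[:,2]-z)<.005] if k.sum()>3])
E
python3 - <<'E'
from h import *
print(arm.observe()['force'], arm.observe()['position'])
wallfit(0,.6,.72,.03,.08)
E
```

```text
[ 0.14693379  0.38912532 -0.07099807] [ 0.65223619 -0.00352493  0.06272202]
side [(np.float64(0.03), 11, [0.608, 0.6205, 0.6305]), (np.float64(0.04), 10, [0.6299, 0.6301, 0.6303]), (np.float64(0.05), 10, [0.6297, 0.6299, 0.6302]), (np.float64(0.06), 13, [0.6295, 0.6298, 0.63]), (np.float64(0.07), 11, [0.6292, 0.6295, 0.6299]), (np.float64(0.08), 37, [0.6294, 0.6313, 0.6331])]
```

Far wall is square (inner face 0.6301→0.6295). Now the near side.

jog_arm([
  [0,0.012,0,0],
  [0,0.012,-0.06,0],
  [0,0.012,-0.11,0],
  [0.008,-0.05,-0.11,0],
  [0.01,-0.11,-0.11,0],
  [0.01,-0.17,-0.11,0],
  [0.01,-0.236,-0.11,0],
  [0.01,-0.236,-0.11,0],
  [0.01,-0.236,-0.05,0],
  [0.01,-0.236,0.02,0],
  [0.01,-0.236,0.026,0],
  [0.01,-0.236,0.026,0],
])

```text
clock: 6.7
position: [0.4173, 0.0069, 0.0369]
ee_rot: [-2.22, -2.222, 0.001]
force: [0.4, 0.2, 1.3]
width: 0.006
gripper_force: 0.0
```

Run:
```python
from h import *
H=.5015; L=[]
for t in [.32,.5,.7,.9,1.1,1.3,1.45,1.57,1.6]:
    L.append((H-.055*np.cos(t)-.002*np.sin(t)-.019, .007, min(.037+.055*1.2*(np.sin(t)-np.sin(.32)),.064),None))
plan(*L)
```

```text
at [0.4173 0.0069 0.0369] tool y heading 0.0 tilt [-0.001  0.    -1.   ] q7 -0.58 t 6.7
[0.0001, 0.0123, -0.0001, 0.0] rows>=1
[0.0001, 0.0159, -0.011, 0.0] rows>=1
[0.0001, 0.0218, -0.0219, 0.0] rows>=1
[0.0001, 0.0294, -0.0271, 0.0] rows>=1
[0.0, 0.0384, -0.0271, 0.0] rows>=1
[0.0, 0.0485, -0.0271, 0.0] rows>=1
[0.0, 0.0565, -0.0271, 0.0] rows>=2
[0.0, 0.0631, -0.0271, 0.0] rows>=2
[0.0, 0.0647, -0.0271, 0.0] rows>=2
```

jog_arm([
  [0,0.0125,0,0],
  [0,0.014,-0.004,0],
  [0,0.017,-0.011,0],
  [0,0.022,-0.022,0],
  [0,0.0295,-0.027,0],
  [0,0.038,-0.027,0],
  [0,0.044,-0.027,0],
  [0,0.049,-0.027,0],
  [0,0.055,-0.027,0],
  [0,0.06,-0.027,0],
  [0,0.0645,-0.027,0],
  [0,0.065,-0.027,0],
  [0,0.065,-0.027,0],
])

```text
clock: 8.32
position: [0.4813, 0.0065, 0.0637]
ee_rot: [-2.221, -2.221, 0.0]
force: [0.0, -0.3, -0.8]
width: 0.004
gripper_force: 0.0
```

Run:
```python
from h import *
print(arm.observe()['force'], arm.observe()['position'])
wallfit(0,.45,.53,-.05,.06,('scene',))
wallfit(0,.45,.53,-.05,.06,('side',))
wallfit(0,.6,.68,-.05,.06,('side',))
```

```text
[ 0.03224353 -0.2889335  -0.81258605] [0.48129704 0.00647541 0.06367868]
scene [(np.float64(0.03), 371, [0.4679, 0.4764, 0.4848]), (np.float64(0.04), 182, [0.4519, 0.4583, 0.4668]), (np.float64(0.05), 9, [0.4745, 0.4784, 0.487]), (np.float64(0.06), 34, [0.4727, 0.4862, 0.497]), (np.float64(0.07), 63, [0.4708, 0.4958, 0.4998]), (np.float64(0.08), 74, [0.473, 0.493, 0.5008])]
side [(np.float64(0.03), 197, [0.4746, 0.4855, 0.5078]), (np.float64(0.04), 249, [0.4524, 0.4608, 0.472]), (np.float64(0.05), 7, [0.4504, 0.4535, 0.4834]), (np.float64(0.06), 18, [0.47, 0.4789, 0.487]), (np.float64(0.07), 39, [0.4669, 0.4809, 0.493]), (np.float64(0.08), 47, [0.4664, 0.481, 0.4953])]
side [(np.float64(0.03), 46, [0.6052, 0.619, 0.6302]), (np.float64(0.04), 25, [0.6295, 0.63, 0.6304]), (np.float64(0.05), 22, [0.6296, 0.6299, 0.6302]), (np.float64(0.06), 22, [0.6293, 0.6297, 0.6301]), (np.float64(0.07), 25, [0.6292, 0.6296, 0.6301]), (np.float64(0.08), 75, [0.6294, 0.6309, 0.6329])]
```

The near wall still lies low: the finger rose past the edge (tips are apparently thinner). I'll redo it deeper, with more inward travel.

jog_arm([
  [0,-0.02,-0.03,0],
  [0,-0.065,-0.03,0],
  [0,-0.065,-0.01,0],
  [0,-0.065,0.04,0],
  [0,-0.065,0.042,0],
  [0,-0.057,0.042,0],
  [0,-0.052,0.042,0],
  [0,-0.048,0.04,0],
  [0,-0.044,0.035,0],
  [0,-0.04,0.029,0],
  [0,-0.035,0.022,0],
  [0,-0.03,0.015,0],
  [0,-0.025,0.01,0],
  [0,-0.025,0.01,0],
])

```text
clock: 10.22
position: [0.4581, 0.0064, 0.0548]
ee_rot: [2.221, 2.219, 0.004]
force: [-1.0, 0.7, 0.2]
width: 0.008
gripper_force: 0.0
```

Run:
```python
from h import *
print(arm.observe()['force'], arm.observe()['position'])
wallfit(0,.45,.53,.03,.08,('scene','side',))
```

```text
[-0.96209743  0.66671978  0.16634807] [0.45810879 0.00641637 0.05481568]
scene [(np.float64(0.03), 71, [0.4957, 0.4975, 0.4994]), (np.float64(0.04), 96, [0.4917, 0.494, 0.4964]), (np.float64(0.05), 98, [0.4877, 0.4898, 0.4924]), (np.float64(0.06), 29, [0.4866, 0.4881, 0.4894])]
side [(np.float64(0.03), 18, [0.497, 0.4988, 0.5199]), (np.float64(0.04), 18, [0.4925, 0.4941, 0.4959]), (np.float64(0.05), 24, [0.489, 0.4903, 0.4922]), (np.float64(0.06), 25, [0.4853, 0.4869, 0.4882]), (np.float64(0.07), 46, [0.4777, 0.4817, 0.4841]), (np.float64(0.08), 19, [0.4766, 0.4785, 0.4798])]
```

jog_arm([
  [0,0.006,-0.004,0],
  [0,0.012,-0.008,0],
  [0,0.018,-0.008,0],
  [0,0.022,-0.008,0],
  [0,0.024,-0.008,0],
  [0,0.024,-0.008,0],
])

```text
clock: 11.08
position: [0.4805, 0.0065, 0.0616]
ee_rot: [-2.221, -2.221, 0.0]
force: [-0.2, 0.2, -0.5]
width: 0.007
gripper_force: 0.0
```

Run:
```python
from h import *
print(arm.observe()['force'], arm.observe()['position'])
wallfit(0,.45,.53,.03,.08,('scene','side',))
```

```text
[-0.21610172  0.1556537  -0.54934124] [0.48045186 0.00651996 0.06159344]
scene [(np.float64(0.03), 54, [0.5007, 0.5019, 0.5034]), (np.float64(0.04), 74, [0.5005, 0.5019, 0.5033]), (np.float64(0.05), 72, [0.501, 0.5023, 0.5037]), (np.float64(0.06), 9, [0.5026, 0.5034, 0.504])]
side [(np.float64(0.03), 12, [0.4965, 0.5145, 0.5263]), (np.float64(0.04), 5, [0.4967, 0.4969, 0.497]), (np.float64(0.05), 4, [0.4971, 0.4971, 0.4973]), (np.float64(0.06), 5, [0.4972, 0.4975, 0.4976]), (np.float64(0.07), 7, [0.4976, 0.4978, 0.4979]), (np.float64(0.08), 35, [0.4981, 0.4999, 0.5015])]
```

Near side is square too. Now the left end, with the same profile turned 90°.

jog_arm([
  [0,-0.012,0,0],
  [0,-0.012,-0.05,0],
  [0.02,-0.012,-0.1,0],
  [0.05,0.02,-0.12,-0.18],
  [0.1,0.05,-0.12,-0.36],
  [0.1745,0.086,-0.12,-0.54],
  [0.1745,0.086,-0.12,-0.72],
  [0.1745,0.086,-0.12,-0.9],
  [0.1745,0.086,-0.12,-1.08],
  [0.1745,0.086,-0.12,-1.26],
  [0.1745,0.086,-0.12,-1.44],
  [0.1745,0.086,-0.12,-1.571],
  [0.1745,0.086,-0.12,-1.571],
  [0.1745,0.086,-0.06,-1.571],
  [0.1745,0.086,0,-1.571],
  [0.1745,0.086,0.04,-1.571],
  [0.1745,0.086,0.04,-1.571],
])

```text
clock: 13.3
position: [0.5648, 0.1803, 0.0198]
ee_rot: [-0.003, -3.138, 0.003]
force: [-0.2, 0.4, 0.8]
width: 0.005
gripper_force: 0.0
```

Run:
```python
from h import *
print(arm.observe()['force']); plan((.5665,.181,.021,90),(.5665,.171,.021,90))
wallfit(1,.09,.17,.52,.54,('scene','side',))
```

```text
[-0.20284427  0.40805384  0.77587649]
at [0.5648 0.1803 0.0198] tool y heading 89.9 tilt [-0.004 -0.002 -1.   ] q7 0.53 t 13.3
[-0.0017, 0.0007, -0.0013, -0.0017] rows>=1
[-0.0017, -0.0093, -0.0012, -0.0017] rows>=1
scene [(np.float64(0.03), 66, [0.0915, 0.1201, 0.1285]), (np.float64(0.04), 15, [0.0901, 0.0907, 0.0914]), (np.float64(0.05), 13, [0.0902, 0.0909, 0.0914]), (np.float64(0.06), 18, [0.0903, 0.0908, 0.0913]), (np.float64(0.07), 17, [0.0904, 0.0923, 0.094]), (np.float64(0.08), 15, [0.0922, 0.0929, 0.0943])]
side [(np.float64(0.03), 38, [0.0922, 0.111, 0.1226]), (np.float64(0.04), 66, [0.0934, 0.1325, 0.1472]), (np.float64(0.05), 17, [0.0918, 0.0936, 0.0955]), (np.float64(0.06), 19, [0.0927, 0.0939, 0.0955]), (np.float64(0.07), 15, [0.0916, 0.0936, 0.0952]), (np.float64(0.08), 8, [0.0995, 0.1016, 0.1173])]
```

jog_arm([
  [0,-0.008,0,0],
  [0,-0.013,0,0],
  [0,-0.017,-0.002,0],
  [0,-0.021,-0.007,0],
  [0,-0.025,-0.013,0],
  [0,-0.03,-0.02,0],
  [0,-0.035,-0.027,0],
  [0,-0.04,-0.032,0],
  [0,-0.046,-0.037,0],
  [0,-0.051,-0.041,0],
  [0,-0.056,-0.041,0],
  [0,-0.06,-0.041,0],
  [0,-0.0615,-0.041,0],
  [0,-0.0615,-0.041,0],
])

```text
clock: 15.15
position: [0.5664, 0.1192, 0.0625]
ee_rot: [-0.0, -3.141, 0.001]
force: [0.1, 0.9, -0.5]
width: 0.005
gripper_force: 0.0
```

Run:
```python
from h import *
print(arm.observe()['force']); plan((.5665,.118,.061,90))
wallfit(1,.085,.17,.545,.59,('scene','side',))
```

```text
[ 0.06088591  0.87602543 -0.52178504]
at [0.5664 0.1192 0.0625] tool y heading 90.0 tilt [-0. -0. -1.] q7 0.66 t 15.15
[-0.0001, -0.0012, 0.0015, -0.0] rows>=1
scene [(np.float64(0.03), 31, [0.095, 0.0961, 0.0972]), (np.float64(0.04), 55, [0.0953, 0.0963, 0.0976]), (np.float64(0.05), 54, [0.0952, 0.0964, 0.0975]), (np.float64(0.06), 74, [0.0954, 0.0967, 0.1268]), (np.float64(0.07), 107, [0.0954, 0.0971, 0.1269]), (np.float64(0.08), 114, [0.0962, 0.1011, 0.1301])]
side []
```

jog_arm([
  [0,-0.002,0,0],
  [0,-0.002,0,0],
  [0,0.014,0,0],
  [0,0.014,-0.06,0],
  [0,0.014,-0.12,0],
  [0,-0.04,-0.12,0],
  [0,-0.1,-0.12,0],
  [0,-0.16,-0.12,0],
  [0,-0.22,-0.12,0],
  [0,-0.282,-0.12,0],
  [0,-0.282,-0.12,0],
  [0,-0.282,-0.06,0],
  [0,-0.282,0,0],
  [0,-0.282,0.039,0],
  [0,-0.282,0.039,0],
])

```text
clock: 17.12
position: [0.5649, -0.1605, 0.0214]
ee_rot: [0.003, -3.137, -0.003]
force: [0.0, -0.1, 0.5]
width: 0.007
gripper_force: 0.0
```

Run:
```python
from h import *
print(arm.observe()['force']); plan((.5665,-.104,.061,90))
wallfit(1,.085,.13,.545,.59,('scene',))
wallfit(1,-.17,-.07,.525,.555,('scene','side'))
```

```text
[ 0.04537423 -0.08624706  0.4598706 ]
at [ 0.5649 -0.1605  0.0214] tool y heading 90.1 tilt [-0.005  0.002 -1.   ] q7 1.11 t 17.12
[-0.0015, 0.0566, -0.0395, 0.0022] rows>=2
scene [(np.float64(0.03), 31, [0.0952, 0.0959, 0.0975]), (np.float64(0.04), 50, [0.095, 0.0962, 0.0971]), (np.float64(0.05), 55, [0.0949, 0.0959, 0.097]), (np.float64(0.06), 53, [0.0943, 0.0955, 0.0966]), (np.float64(0.07), 59, [0.0941, 0.0951, 0.0962]), (np.float64(0.08), 37, [0.0944, 0.0961, 0.0986])]
scene [(np.float64(0.03), 16, [-0.1043, -0.0976, -0.0797]), (np.float64(0.04), 10, [-0.0814, -0.0808, -0.0803]), (np.float64(0.05), 16, [-0.0812, -0.0802, -0.0782]), (np.float64(0.06), 10, [-0.0809, -0.08, -0.0776]), (np.float64(0.07), 5, [-0.0807, -0.0797, -0.0769]), (np.float64(0.08), 7, [-0.0827, -0.0825, -0.0821])]
side [(np.float64(0.03), 40, [-0.1068, -0.0923, -0.0764]), (np.float64(0.04), 61, [-0.1284, -0.1133, -0.0777]), (np.float64(0.05), 23, [-0.0803, -0.0773, -0.075]), (np.float64(0.06), 16, [-0.08, -0.0777, -0.0768]), (np.float64(0.07), 20, [-0.0799, -0.0779, -0.0751]), (np.float64(0.08), 12, [-0.0796, -0.0772, -0.0763])]
```

jog_arm([
  [0,0.008,0,0],
  [0,0.012,-0.002,0],
  [0,0.016,-0.006,0],
  [0,0.02,-0.012,0],
  [0,0.024,-0.018,0],
  [0,0.029,-0.025,0],
  [0,0.034,-0.031,0],
  [0,0.039,-0.036,0],
  [0,0.045,-0.04,0],
  [0,0.051,-0.04,0],
  [0,0.056,-0.04,0],
  [0,0.058,-0.04,0],
  [0,0.058,-0.04,0],
])

```text
clock: 18.9
position: [0.5664, -0.1042, 0.0635]
ee_rot: [0.001, -3.141, -0.0]
force: [-0.1, 0.5, -0.2]
width: 0.005
gripper_force: 0.0
```

Run:
```python
from h import *
print(arm.observe()['force']); plan((.5665,-.102,.061,90),(.5665,-.12,.061,90),(.5665,-.12,.18,90),(.42,-.28,.32,90))
wallfit(1,-.17,-.07,.545,.59,('side',))
```

```text
[-0.05140384  0.50975374 -0.15757685]
at [ 0.5664 -0.1042  0.0635] tool y heading 90.0 tilt [-0.  0. -1.] q7 1.04 t 18.9
[-0.0001, 0.0022, 0.0025, 0.0004] rows>=1
[-0.0001, -0.0158, 0.0025, 0.0004] rows>=1
[-0.0, -0.0157, -0.1165, 0.0004] rows>=2
[0.1466, -0.1756, -0.2565, 0.0004] rows>=6
side [(np.float64(0.03), 41, [-0.0858, -0.0834, -0.0749]), (np.float64(0.04), 46, [-0.0857, -0.0835, -0.0813]), (np.float64(0.05), 12, [-0.0834, -0.0828, -0.0804])]
```

jog_arm([
  [0,0.002,0,0],
  [0,0.002,0,0],
  [0,-0.014,0,0],
  [0,-0.016,-0.05,0],
  [0,-0.016,-0.11,0],
  [0.02,-0.06,-0.17,0],
  [0.05,-0.12,-0.23,0],
  [0.066,-0.186,-0.29,0],
  [0.066,-0.196,-0.297,0],
  [0.066,-0.196,-0.297,0],
  [0.066,-0.196,-0.297,0],
])

```text
clock: 20.32
position: [0.5002, -0.3018, 0.3608]
ee_rot: [0.004, 3.141, -0.0]
force: [0.3, 0.6, -0.7]
width: 0.003
gripper_force: 0.0
```

Run:
```python
from h import *
plan((.5,-.3,.36,90))
grab('wrist','wrist4.png')
wallfit(1,-.17,-.07,.545,.59,('side',))
wallfit(1,.085,.17,.545,.59,('scene',))
wallfit(0,.48,.53,.03,.08,('scene',))
wallfit(0,.6,.66,.03,.08,('side',))
```

```text
at [ 0.5002 -0.3018  0.3608] tool y heading 89.9 tilt [ 0.001 -0.    -1.   ] q7 1.64 t 20.32
[0.0002, 0.0018, 0.0008, -0.0024] rows>=1
side [(np.float64(0.03), 35, [-0.0858, -0.0831, -0.0793]), (np.float64(0.04), 46, [-0.0854, -0.0836, -0.0815]), (np.float64(0.05), 49, [-0.0854, -0.0837, -0.0813]), (np.float64(0.06), 45, [-0.0854, -0.0829, -0.0809]), (np.float64(0.07), 47, [-0.0844, -0.0826, -0.08]), (np.float64(0.08), 48, [-0.0861, -0.0831, -0.0799])]
scene [(np.float64(0.03), 31, [0.0947, 0.0966, 0.0974]), (np.float64(0.04), 55, [0.0949, 0.0959, 0.0974]), (np.float64(0.05), 49, [0.0943, 0.0956, 0.0968]), (np.float64(0.06), 53, [0.0944, 0.0954, 0.0963]), (np.float64(0.07), 63, [0.094, 0.0952, 0.0961]), (np.float64(0.08), 37, [0.0945, 0.0957, 0.0985])]
scene [(np.float64(0.03), 52, [0.5003, 0.5016, 0.5029]), (np.float64(0.04), 68, [0.5009, 0.502, 0.5031]), (np.float64(0.05), 67, [0.5009, 0.5022, 0.5032]), (np.float64(0.06), 80, [0.5014, 0.5025, 0.504]), (np.float64(0.07), 76, [0.5018, 0.5029, 0.5045]), (np.float64(0.08), 43, [0.4995, 0.5015, 0.504])]
side [(np.float64(0.03), 11, [0.6136, 0.6298, 0.6302]), (np.float64(0.04), 6, [0.63, 0.6301, 0.6302]), (np.float64(0.05), 10, [0.6293, 0.6295, 0.6298]), (np.float64(0.06), 11, [0.6292, 0.6294, 0.6298]), (np.float64(0.07), 11, [0.6288, 0.629, 0.6293]), (np.float64(0.08), 34, [0.6289, 0.6307, 0.6321])]
```

View pics/wrist4.png

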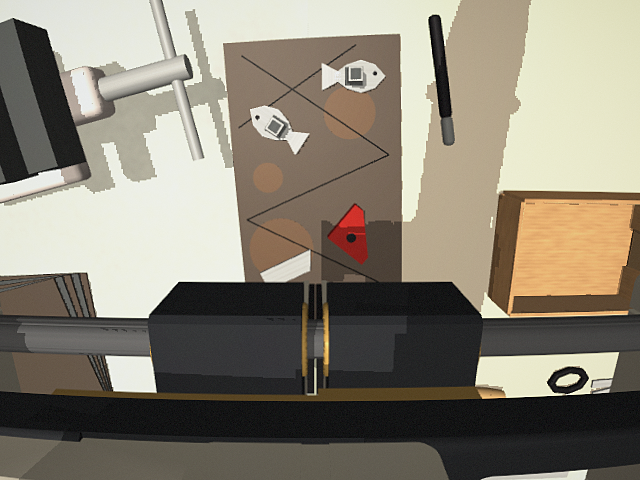

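All four walls read vertical. The wrist view shows fish A (stand-off ~(355,74), axis along the columns), fish B (stand-off ~(276,127), nose (252,108), tail (305,142)) and the strip near (285,266). Now precise positions.

```bash
cat >> h.py <<'E'
def tops(d,zlo=.027,zhi=.045,box=(.3,.75,-.45,-.18)):
    W=cloud(d); m=(W[...,2]>zlo)&(W[...,2]<zhi)&(W[...,0]>box[0])&(W[...,0]<box[1])&(W[...,1]>box[2])&(W[...,1]<box[3])
    n,l,s,c=cv2.connectedComponentsWithStats(m.astype(np.uint8),connectivity=8)
    for k in range(1,n):
        if s[k,4]<60: continue
        q=W[l==k]; r=cv2.minAreaRect((q[:,:2]*1000).astype(np.float32))
        print(c[k].round(1),s[k,4],'mid',np.array(r[0]).round(1),'size',np.array(r[1]).round(1),'ang %.1f'%r[2],'z %.4f'%np.median(q[:,2]))
E
python3 - <<'E'
from h import *
d=dict(np.load('/tmp/wrist.npz'))
tops(d)
for p,z in [((384,75),.008),((322,76),.008),((252,108),.008),((305,142),.008)]: print(p,world(d,*p,z=z).round(4))
W=cloud(d); g=d['color'].astype(int)
m=(g.min(2)>140)&(W[...,2]<.02)&(W[...,2]>.005)&(W[...,0]>.33)&(W[...,0]<.62)&(W[...,1]<-.2)&(W[...,1]>-.4)
n,l,s,c=cv2.connectedComponentsWithStats(m.astype(np.uint8))
for k in range(1,n):
    if s[k,4]>150: r=cv2.minAreaRect((W[l==k][:,:2]*1000).astype(np.float32)); print('flat',c[k],s[k,4],r)
plan((.4,-.3,.2,90))
E
```

```text
[355.3  73.6] 244 mid [ 371.9 -256.8] size [15.8 16.6] ang 0.8 z 0.0322
[274.5 126.1] 218 mid [ 426.9 -345.1] size [16.3 16. ] ang 56.1 z 0.0320
(384, 75) [ 0.3702 -0.2223  0.008 ]
(322, 76) [ 0.3717 -0.2924  0.008 ]
(252, 108) [ 0.4064 -0.3726  0.008 ]
(305, 142) [ 0.4451 -0.3121  0.008 ]
flat [351.75263158  75.78      ] 950 ((371.03955078125, -257.2972412109375), (70.32291412353516, 34.00564956665039), 89.91449737548828)
flat [275.91702586 126.14439655] 928 ((427.0726623535156, -345.2460021972656), (71.12857818603516, 34.475563049316406), 57.083404541015625)
flat [287.9375     268.64268868] 848 ((600.6709594726562, -334.34283447265625), (24.345264434814453, 69.70006561279297), 26.058809280395508)
at [ 0.5006 -0.2989  0.3598] tool y heading 90.2 tilt [-0.001  0.001 -1.   ] q7 1.64 t 20.57
[0.1004, -0.0009, 0.1599, 0.0029] rows>=4
```

jog_arm([
  [0.06,0.02,0.05,0],
  [0.1,0.03,0.1,0],
  [0.129,0.041,0.16,0],
  [0.129,0.041,0.22,0],
  [0.129,0.041,0.25,-0.015],
  [0.129,0.041,0.25,-0.015],
  [0.129,0.041,0.25,-0.015],
], hand=0.05, newtons=25)

```text
clock: 21.45
position: [0.3729, -0.2591, 0.1122]
ee_rot: [-0.026, 3.14, -0.0]
force: [0.5, -0.1, -0.1]
width: 0.542
gripper_force: 0.0
```

Run:
```python
from h import *
plan((.372,-.257,.0225,91))
d=grab('side');tops(d,.026,.05)
```

```text
at [ 0.3729 -0.2591  0.1122] tool y heading 90.9 tilt [ 0.001 -0.    -1.   ] q7 1.49 t 21.45
[0.001, 0.0022, 0.0897, -0.0011] rows>=2
```

jog_arm([
  [0.001,0.002,0.05,0],
  [0.001,0.002,0.085,0],
  [0.001,0.002,0.0895,0],
  [0.001,0.002,0.0895,0],
  [0.001,0.002,0.0895,0],
])

```text
clock: 22.12
position: [0.3717, -0.2582, 0.0229]
ee_rot: [-0.023, 3.139, -0.003]
force: [0.5, -0.9, 0.3]
width: 0.544
gripper_force: 0.0
```

jog_arm([
  [0,0,0,0],
  [0,0,0,0],
  [0,0,0,0],
  [0,0,0,0],
  [0,0,-0.02,0],
  [0,0,-0.06,0],
  [0,0,-0.12,0],
  [0,0,-0.15,0],
], hand=0, newtons=30)

```text
clock: 23.12
position: [0.3713, -0.2574, 0.1737]
ee_rot: [-0.024, 3.14, -0.002]
force: [0.2, -0.5, -2.1]
width: 0.172
gripper_force: 30.0
```

Run:
```python
from h import *
print(arm.observe()['force'])
plan((.537,.007,.17,90),(.537,.007,.047,90))
d=grab('scene','scene5.png'); e=grab('side'); 
cv2.imwrite('pics/c5.png',np.hstack([cv2.resize(d['color'][120:420,50:400,::-1],(400,340)),cv2.resize(e['color'][100:300,230:450,::-1],(400,340))]))
```

```text
[ 0.20054906 -0.5256136  -2.06979768]
at [ 0.3713 -0.2574  0.1737] tool y heading 90.9 tilt [ 0.002 -0.001 -1.   ] q7 1.59 t 23.12
[-0.1698, 0.2618, 0.0037, 0.0156] rows>=5
[-0.1696, 0.262, 0.1267, 0.0156] rows>=6
```

View pics/c5.png

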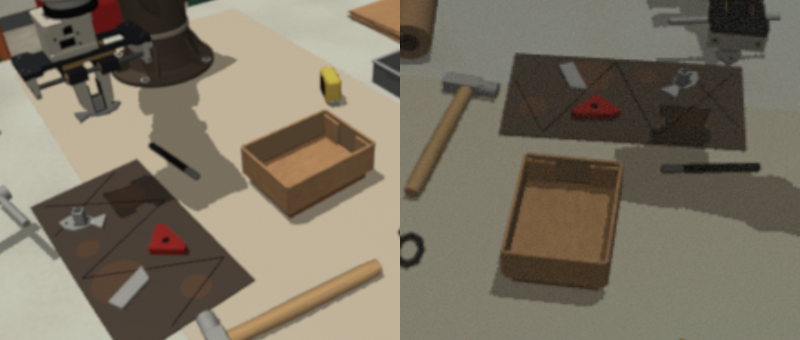

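Tray stands square with tabs inside (scene crop (310,165)), fish A is in the jaws. Carry it to the tray.

jog_arm([
  [-0.03,0.05,0,0],
  [-0.07,0.11,0,0.015],
  [-0.1,0.16,0,0.015],
  [-0.135,0.21,0,0.015],
  [-0.17,0.262,0,0.015],
  [-0.17,0.262,0,0.015],
  [-0.17,0.262,0.02,0.015],
  [-0.17,0.262,0.07,0.015],
  [-0.17,0.262,0.11,0.015],
  [-0.17,0.262,0.122,0.015],
  [-0.17,0.262,0.122,0.015],
  [-0.17,0.262,0.122,0.015],
])

```text
clock: 24.72
position: [0.5373, 0.0068, 0.0504]
ee_rot: [0.001, 3.14, 0.0]
force: [0.2, 0.7, -1.1]
width: 0.17
gripper_force: 30.0
```

Run:
```python
from h import *
print(arm.observe()['force'])
plan((.537,.007,.044,90))
```

```text
[ 0.23080126  0.69531058 -1.05911344]
at [0.5373 0.0068 0.0504] tool y heading 90.0 tilt [ 0.002  0.    -1.   ] q7 0.81 t 24.73
[0.0003, 0.0002, 0.0064, -0.0006] rows>=1
```

jog_arm([
  [0,0,0.003,0],
  [0,0,0.005,0],
  [0,0,0.006,0],
  [0,0,0.0065,0],
  [0,0,0.0065,0],
])

```text
clock: 25.35
position: [0.5365, 0.007, 0.0427]
ee_rot: [0.0, -3.142, -0.0]
force: [-0.4, -0.7, -0.7]
width: 0.17
gripper_force: 30.0
```

jog_arm([
  [0,0,0,0],
  [0,0,0,0],
  [0,0,0,0],
  [0,0,-0.02,0],
  [0,0,-0.07,0],
  [0,0,-0.12,0],
  [0,0,-0.15,0],
  [0,0,-0.15,0],
], hand=0.045)

```text
clock: 26.35
position: [0.5379, 0.0077, 0.1963]
ee_rot: [-0.0, 3.136, 0.0]
force: [0.5, 0.6, 0.2]
width: 0.488
gripper_force: 0.0
```

Run:
```python
from h import *
plan((.427,-.345,.16,57),(.427,-.345,.0225,57))
for n in('scene','side'):
    d=grab(n); print(n); tops(d,.046,.06,(.505,.625,-.06,.08)); tops(d,.026,.033,(.508,.625,-.07,.085)); tops(d,.024,.04,(.32,.6,-.45,-.2))
```

```text
at [0.5379 0.0077 0.1963] tool y heading 90.0 tilt [ 0.005  0.    -1.   ] q7 0.98 t 26.35
[0.1112, -0.3527, 0.0357, 0.5762] rows>=6
[0.1119, -0.3527, 0.1732, 0.5762] rows>=7
scene
[309.8 261.9] 186 mid [539.4   3.4] size [31.2 68.3] ang 0.8 z 0.0274
[117.8 306.8] 89 mid [ 427.8 -346.8] size [17.9 17.6] ang 55.1 z 0.0301
side
[333.9 224.8] 65 mid [534.4 -23.9] size [35.8 32.2] ang 59.8 z 0.0281
[330.7 240.7] 175 mid [535.7  24. ] size [69.1 42.1] ang 79.5 z 0.0292
```

Fish A lies flat in the tray around (0.537, 0.005); fish B unmoved. Fetch B.

jog_arm([
  [0.02,-0.06,0,0.1],
  [0.04,-0.12,0,0.28],
  [0.06,-0.18,0.01,0.45],
  [0.08,-0.24,0.03,0.576],
  [0.1,-0.3,0.06,0.576],
  [0.111,-0.3527,0.08,0.576],
  [0.111,-0.3527,0.08,0.576],
  [0.111,-0.3527,0.08,0.576],
])

```text
clock: 27.45
position: [0.4249, -0.3453, 0.1118]
ee_rot: [-0.893, -3.01, -0.002]
force: [0.7, 0.4, 0.6]
width: 0.485
gripper_force: 0.0
```

Run:
```python
from h import *
plan((.427,-.3455,.0225,57))
d=grab('scene'); tops(d,.024,.04,(.32,.6,-.45,-.2))
```

```text
at [ 0.4249 -0.3453  0.1118] tool y heading 57.0 tilt [-0.001  0.002 -1.   ] q7 1.10 t 27.45
[-0.002, 0.0009, 0.0893, -0.0009] rows>=2
[117.7 306.8] 89 mid [ 427.9 -347.4] size [18.  18.5] ang 51.7 z 0.0301
```

jog_arm([
  [-0.001,0,0.05,0],
  [-0.001,0,0.085,0],
  [-0.001,0,0.0893,0],
  [-0.001,0,0.0893,0],
  [-0.001,0,0.0893,0],
])

```text
clock: 28.12
position: [0.4276, -0.3463, 0.0251]
ee_rot: [0.891, 3.01, -0.001]
force: [0.1, -1.1, -0.2]
width: 0.493
gripper_force: 0.0
```

jog_arm([
  [0,0,0,0],
  [0,0,0,0],
  [0,0,0,0],
  [0,0,0,0],
  [0,0,-0.02,0],
  [0,0,-0.06,0],
  [0,0,-0.12,0],
  [0,0,-0.15,0],
], hand=0)

```text
clock: 29.12
position: [0.4277, -0.3461, 0.1777]
ee_rot: [0.89, 3.009, -0.001]
force: [-0.2, -0.8, -1.3]
width: 0.171
gripper_force: 30.0
```

Run:
```python
from h import *
print(arm.observe()['force'])
plan((.597,.007,.17,90),(.597,.007,.05,90))
```

```text
[-0.23719003 -0.81747535 -1.2996751 ]
at [ 0.4277 -0.3461  0.1777] tool y heading 57.0 tilt [ 0.003 -0.002 -1.   ] q7 1.17 t 29.12
[0.05, 0.3884, 0.0076, -0.5751] rows>=7
[0.0505, 0.3884, 0.1276, -0.5751] rows>=7
```

jog_arm([
  [0.01,0.06,0,-0.15],
  [0.015,0.12,0,-0.3],
  [0.023,0.18,0,-0.45],
  [0.03,0.24,0,-0.575],
  [0.04,0.3,0,-0.575],
  [0.05,0.36,0,-0.575],
  [0.05,0.3884,0.005,-0.575],
  [0.05,0.3884,0.005,-0.575],
  [0.05,0.3884,0.04,-0.575],
  [0.05,0.3884,0.09,-0.575],
  [0.05,0.3884,0.123,-0.575],
  [0.05,0.3884,0.126,-0.575],
  [0.05,0.3884,0.126,-0.575],
])

```text
clock: 30.75
position: [0.5965, 0.0063, 0.0489]
ee_rot: [0.003, 3.14, 0.0]
force: [-0.3, 0.4, -0.4]
width: 0.17
gripper_force: 30.0
```

Run:
```python
from h import *
print(arm.observe()['force'])
plan((.597,.007,.0445,90))
```

```text
[-0.26848475  0.36200479 -0.35850961]
at [0.5965 0.0063 0.0489] tool y heading 89.9 tilt [ 0.001  0.    -1.   ] q7 0.86 t 30.75
[-0.0005, 0.0007, 0.0044, -0.0017] rows>=1
```

jog_arm([
  [0,0,0.002,0],
  [0,0,0.004,0],
  [0,0,0.005,0],
  [0,0,0.006,0],
  [0,0,0.006,0],
])

```text
clock: 31.38
position: [0.5967, 0.0066, 0.0445]
ee_rot: [0.002, 3.139, -0.003]
force: [-8.0, -3.8, 26.7]
width: 0.169
gripper_force: 30.0
```

jog_arm([
  [0,0,0,0],
  [0,0,0,0],
  [0,0,0,0],
  [0,0,-0.02,0],
  [0,0,-0.07,0],
  [0,0,-0.12,0],
  [0,0,-0.15,0],
  [0,0,-0.15,0],
], hand=0.045)

```text
clock: 32.38
position: [0.5974, 0.0076, 0.1952]
ee_rot: [0.001, 3.136, 0.001]
force: [0.7, 0.0, -0.0]
width: 0.488
gripper_force: 0.0
```

Run:
```python
from h import *
plan((.6007,-.3343,.17,26),(.6007,-.3343,.0225,26))
for n in('scene','side'):
    d=grab(n); W=cloud(d); print(n); tops(d,.026,.034,(.508,.625,-.07,.085))
    g=d['color'].astype(int)
    m=(g.min(2)>95)&(g.max(2)-g.min(2)<25)&(W[...,2]<.02)&(W[...,0]>.5)&(W[...,0]<.66)&(W[...,1]<-.25)&(W[...,1]>-.39)
    nn,l,s,c=cv2.connectedComponentsWithStats(m.astype(np.uint8))
    for k in range(1,nn):
        if s[k,4]>60: print('strip',c[k].round(),s[k,4],cv2.minAreaRect((W[l==k][:,:2]*1000).astype(np.float32)))
```

```text
at [0.5974 0.0076 0.1952] tool y heading 90.0 tilt [ 0.005  0.    -1.   ] q7 1.00 t 32.38
[-0.0034, -0.3419, 0.0251, 1.1164] rows>=6
[-0.0026, -0.342, 0.1726, 1.1164] rows>=7
scene
[309.6 261.8] 188 mid [539.    3.4] size [67.  29.7] ang 87.4 z 0.0274
strip [163. 374.] 528 ((596.99951171875, -335.0896301269531), (30.315866470336914, 72.93067932128906), 26.32158851623535)
side
[320.2 233.2] 561 mid [566.7   0.8] size [104.8 116.4] ang 88.8 z 0.0287
```

jog_arm([
  [0,-0.06,0,0.18],
  [0,-0.12,0,0.36],
  [0,-0.18,0,0.54],
  [-0.001,-0.24,0.02,0.72],
  [-0.002,-0.3,0.05,0.9],
  [-0.003,-0.342,0.08,1.08],
  [-0.003,-0.342,0.1,1.1164],
  [-0.003,-0.342,0.1,1.1164],
  [-0.003,-0.342,0.1,1.1164],
], hand=0.045)

```text
clock: 33.6
position: [0.5991, -0.3341, 0.0918]
ee_rot: [-1.662, -2.666, -0.001]
force: [-0.1, 0.6, 1.0]
width: 0.486
gripper_force: 0.0
```

Run:
```python
from h import *
plan((.6005,-.3345,.016,26))
d=grab('wrist','wrist6.png'); tops(d,.0455,.06,(.505,.625,-.08,.08))
```

```text
at [ 0.5991 -0.3341  0.0918] tool y heading 26.1 tilt [ 0.     0.001 -1.   ] q7 0.52 t 33.6
[-0.001, 0.001, 0.0758, 0.0023] rows>=2
```

View pics/wrist6.png

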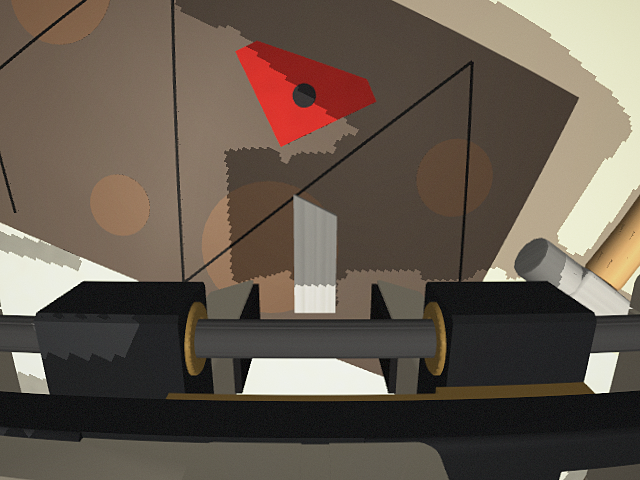

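The strip lies aligned between the open pads (columns 294-337, midway). Descend and grip.

jog_arm([
  [0,0.001,0.04,0],
  [0,0.001,0.068,0],
  [0,0.001,0.075,0],
  [0,0.001,0.075,0],
  [0,0.001,0.075,0],
])

```text
clock: 34.28
position: [0.6007, -0.335, 0.0182]
ee_rot: [1.664, 2.662, 0.001]
force: [-0.2, -0.3, -0.3]
width: 0.49
gripper_force: 0.0
```

jog_arm([
  [0,0,0,0],
  [0,0,0,0],
  [0,0,0,0],
  [0,0,0,0],
  [0,0,0,0],
  [0,0,-0.02,0],
  [0,0,-0.06,0],
  [0,0,-0.12,0],
  [0,0,-0.18,0],
  [0,0,-0.2,0],
], hand=0, newtons=40)

```text
clock: 35.52
position: [0.6014, -0.3348, 0.2222]
ee_rot: [1.661, 2.659, 0.002]
force: [0.1, -0.2, -1.1]
width: 0.246
gripper_force: 40.0
```

Run:
```python
from h import *
d=grab('side'); W=cloud(d)
m=(W[...,2]>.045)&(W[...,2]<.065)&(W[...,0]>.35)&(W[...,0]<.6)&(W[...,1]>.28)&(W[...,1]<.55)
n,l,s,c=cv2.connectedComponentsWithStats(m.astype(np.uint8)); k=1+s[1:,4].argmax(); r=cv2.minAreaRect((W[l==k][:,:2]*1000).astype(np.float32)); print('bin',r)
x,y=np.array(r[0])/1000
plan((x,y,.2,0),(x,y,.2,90),(x,y,.08,90))
```

```text
bin ((462.0560302734375, 407.656005859375), (168.63087463378906, 158.4120635986328), 89.14949035644531)
at [ 0.6015 -0.3349  0.2228] tool y heading 26.0 tilt [ 0.007 -0.003 -1.   ] q7 0.59 t 35.58
[0.7287, 0.2, 0.0198, 0.4537] rows>=13
[0.7287, 0.2, 0.0198, -1.1171] rows>=13
[0.7293, 0.1995, 0.1398, -1.1171] rows>=13
```

jog_arm([
  [0.056,0.015,0,-0.1],
  [0.112,0.03,0,-0.2],
  [0.168,0.046,0,-0.3],
  [0.224,0.061,0,-0.4],
  [0.28,0.077,0,-0.5],
  [0.336,0.092,0,-0.6],
  [0.392,0.107,0,-0.7],
  [0.448,0.123,0,-0.8],
  [0.504,0.138,0,-0.9],
  [0.56,0.153,0,-1.0],
  [0.616,0.169,0,-1.117],
  [0.672,0.184,0,-1.117],
  [0.729,0.2,0.01,-1.117],
  [0.729,0.2,0.01,-1.117],
  [0.729,0.2,0.05,-1.117],
  [0.729,0.2,0.1,-1.117],
  [0.729,0.2,0.15,-1.117],
  [0.729,0.2,0.19,-1.117],
  [0.729,0.2,0.192,-1.117],
  [0.729,0.2,0.192,-1.117],
])

```text
clock: 38.08
position: [0.4602, 0.4081, 0.0253]
ee_rot: [0.001, 3.142, 0.001]
force: [0.5, 0.3, -0.1]
width: 0.248
gripper_force: 40.0
```

Run:
```python
from h import *
print(arm.observe()['force'],arm.observe()['width'])
plan((.462,.4077,.026,90))
```

```text
[ 0.48556822  0.34804605 -0.12467105] 0.2481546463064477
at [0.4602 0.4081 0.0253] tool y heading 90.0 tilt [ 0.  0. -1.] q7 0.14 t 38.08
[-0.0018, -0.0004, -0.0007, -0.0007] rows>=1
```

jog_arm([
  [0,0,0,0],
  [0,0,0,0],
  [0,0,0,0],
  [0,0,-0.05,0],
  [0,0,-0.11,0],
  [0,0,-0.17,0],
  [0,0,-0.23,0],
  [0,-0.03,-0.28,0],
  [-0.03,-0.08,-0.3,0],
  [-0.06,-0.13,-0.32,0],
  [-0.1,-0.18,-0.33,0],
  [-0.13,-0.23,-0.33,0],
  [-0.16,-0.28,-0.33,0],
  [-0.2,-0.33,-0.33,0],
  [-0.24,-0.38,-0.33,0],
  [-0.24,-0.4,-0.33,0],
  [-0.24,-0.4,-0.33,0],
  [-0.24,-0.4,-0.33,0],
], hand=0.05)

```text
clock: 40.33
position: [0.699, 0.0102, 0.355]
ee_rot: [-0.004, 3.141, 0.001]
force: [-0.1, 0.5, 0.1]
width: 0.549
gripper_force: 0.0
```

Run:
```python
from h import *
d=grab('wrist'); tops(d,.0475,.06,(.508,.625,-.07,.08))
tops(d,.027,.033,(.508,.625,-.07,.08))
W=cloud(d)
g=d['color'].astype(int); m=(g.max(2)-g.min(2)<30)&(g.min(2)>90)&(W[...,0]>.5)&(W[...,0]<.63)&(abs(W[...,1])<.1)&(W[...,2]<.036)
n,l,s,c=cv2.connectedComponentsWithStats(m.astype(np.uint8))
for k in range(1,n):
    if s[k,4]>100: q=W[l==k]; print('fish plate',cv2.minAreaRect((q[:,:2]*1000).astype(np.float32)),np.quantile(q[:,2],[.05,.5,.95]).round(4))
a=grab('scene'); b=grab('side')
im=np.hstack([cv2.resize(d['color'][:320,:,::-1],(400,200)),cv2.resize(a['color'][120:440,50:500,::-1],(400,284))[:200]]) if 0 else None
t=np.hstack([cv2.resize(a['color'][...,::-1],(400,300)),cv2.resize(b['color'][...,::-1],(400,300))])
u=np.hstack([cv2.resize(d['color'][...,::-1],(400,300)),cv2.resize(b['color'][330:460,270:420,::-1],(400,300))])
cv2.imwrite('pics/c7.png',np.vstack([t,u]))
```

```text
[312.   36.4] 268 mid [537.9   8.2] size [14.1 16.3] ang 89.7 z 0.0532
[311.  98.] 254 mid [598.1   7.3] size [14.5 15.9] ang 89.6 z 0.0532
[311.9  41.3] 1302 mid [537.1   8. ] size [71.8 35.9] ang 89.4 z 0.0291
[312.3  99.8] 1240 mid [597.9   8.1] size [70.8 33.7] ang 87.8 z 0.0292
fish plate ((537.7689208984375, 7.556079864501953), (70.77276611328125, 34.6631965637207), 89.63530731201172) [0.0274 0.029  0.0306]
fish plate ((597.8640747070312, 8.015998840332031), (70.73007202148438, 35.142913818359375), 87.94194793701172) [0.0276 0.0291 0.0307]
```

View pics/c7.png

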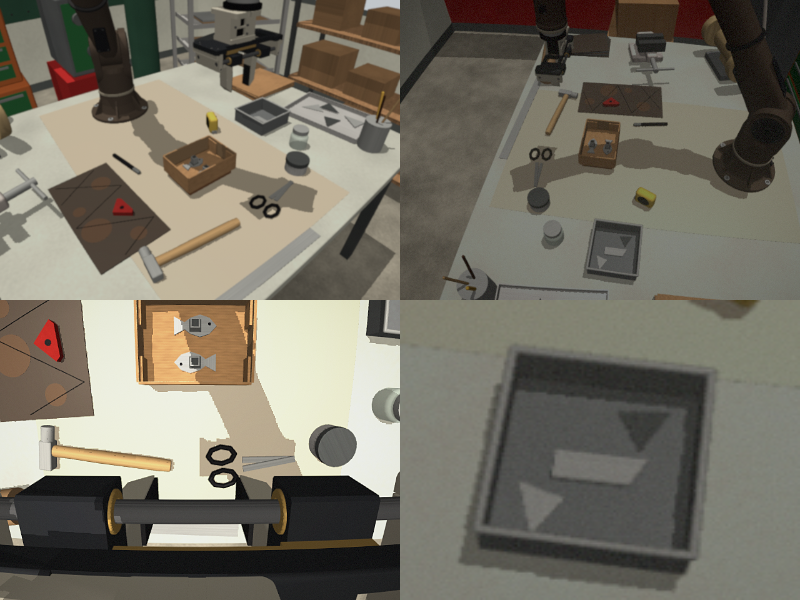

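Both fish lie flat in the tray (lower-left panel, ~(200,323) and (197,363)). The strip is in the bin (lower-right panel), the sheet holds only the magnet, and the bystanders look undisturbed. One last wall check, then I hand in.

Run:
```python
from h import *
W=cloud(dict(np.load('/tmp/scene.npz'))); V=cloud(dict(np.load('/tmp/side.npz')))
def ang(W,ax,lo,hi,a,b):
    o=1-ax; m=(W[...,ax]>lo)&(W[...,ax]<hi)&(W[...,o]>a)&(W[...,o]<b)&(W[...,2]>.034)&(W[...,2]<.072)
    q=W[m]; return len(q),np.degrees(np.arctan(np.polyfit(q[:,2],q[:,ax],1)[0])).round(1)
A=[ang(W,0,.49,.51,-.04,.06),ang(V,0,.622,.64,-.04,.06),ang(W,1,.088,.105,.545,.585),ang(V,1,-.09,-.078,.545,.585)]
print('lean deg',A)
if all(n>10 and abs(x)<5 for n,x in A): print(arm.sign_off())
```

```text
lean deg [(595, np.float64(1.6)), (74, np.float64(-1.5)), (195, np.float64(-1.8)), (160, np.float64(1.8))]
the job is handed in; nothing more can be done
None
```

The job is handed in at about 40 s of the 210 s allowed: the tray's four walls stand within 2° of square with the corner tabs inside, both fish lie flat on its floor with stand-offs up, and the one strip is in the scrap bin; the bystanders looked unmoved in the last pictures.

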